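Latch the cobbler's heel clamp

ROBOT

A 7-joint arm with a two-finger parallel gripper is mounted at the origin on the work surface. World frame = base frame: x ahead of the robot, y to its left, z up, the work surface at z = 0. Lengths are in m, angles in rad, forces in N, time in s.
With the tool pointing down it reaches from about 0.425 to 0.95 m from the base axis. Payload 4.7 kg.
Tool frame: the origin (TCP) lies between the finger pads; the fingertips stand 17 mm ahead of it and the grasp point (between the pads) lies 2 mm behind it; x points along the fingers, z is the direction in which the jaws open and shut, and the axes are right-handed (so a half turn about x gives the same grasp; the last joint's range is limited). The gripper opens to 85 mm and grips with 20 to 120 N. Pads are 22 mm wide; open, the fingers measure 114 mm over their backs; the gripper's body (76 mm by 85 mm) begins 54 mm behind the grasp point. The pads swing forward as they close: fully open they stand 13 mm farther back than shut.
Start: joints at [-1.185, 0.469, -0.049, 1.532, 0.024, 1.141, -0.082], TCP at [0.272, 0.618, 0.248] pointing down, gripper open.
Joint ranges: [-2.59, 2.59], [-0.33, 1.99], [-1.39, 1.29], [0.1, 2.45], [-1.04, 4.18], [0.21, 1.99], [-2.66, 2.66]. Speed limits (rad/s): [2.57, 2.57, 3.14, 3.14, 3.14, 3.14, 3.14].

INTERFACE

Orientations are given as a unit quaternion [w, x, y, z].
In Python, from station import arm gives the robot as it stands. The module is installed in compiled form; this text tells all that it offers.
- The arm moves only by the shell command python3 -m pendant 'ROWS' [FORCE]. ROWS is a JSON object of lists of equal length, an entry for each row: "claw": the finger opening in cm, from 0 to 8.54; "travel": the shift along the world's x, y, z in cm, a list of three; "turn": the turn, a rotation vector about the world's x, y, z in rad, a list of three. In form: {"claw": [claw, ...], "travel": [[x, y, z], ...], "turn": [[ax, ay, az], ...]}. A call has 1 to 8 rows; each row shifts and turns the commanded pose from where the row before left it; what a row does not reach is not made up. A row lasts 1/8 s, in which the tool goes at most 62.5 mm and 10.7 degrees, less where a joint would pass 70% of its speed; a pose out of reach is approached as far as the arm can. A call with a gripper value outside its range is refused whole. The fingers move at their own pace and stop on an object; FORCE is the grip in N (left out, the last holds). Time passes only in rows, so rows that do not move let the fingers close. It gives the time, the measured TCP pose, the force and the opening at its end, in the units of the state.
- arm.get_obs(): the state, without advancing time (a new reading comes with each control period).
- arm.capture(name): name is "side" or "top"; returns a dict with "pixels" (420x560x3 uint8, red, green, blue), "range_z" (420x560 float32, m along the optical axis (not along the pixel's ray), 0 where there is no reading), "intrinsics" (3x3 intrinsics, pixels), "pose" (4x4, takes a point from camera to world coordinates). Camera axes: x right, y up, looking along -z (the intrinsics and any distortion apply to the point x, -y, -z); pixel columns grow to the right and rows downward; lengths in m; the calibration is good to about 2 mm. A picture is of the moment at which its call begins.
- arm.finish_job(): hands the job in, once; it reports no verdict.
The state is a dict: "time": time; "joints": joint angles; "qvel": joint speeds; "joint_torque": joint torques, N m; "tool_pos": TCP position; "ee_rot": TCP orientation; "contact_force": force on the tool from outside, world axes, zero at the start; "moment": the same for the moment, N m; "width": opening from 0.0 (shut) to 1.0 (fully open).
Only numpy, scipy, OpenCV 4.12 (cv2) and the standard library are available. Lean on these libraries where they do the work, as an engineer would, in place of code of your own. Each camera call takes 0.05 s, during which the arm holds its last target. There are 200 camera calls.

TASK

Close the green heel clamp on the bench so that it squeezes the leather heel: while the lever is still up, take the red ball, lower the latch's crossbar into the slot of the brass keeper and draw it back under the slot's lip until it catches, then let go and press the black lever down over centre until it lies fully home. Work gently, feel for the slot instead of forcing the loop down, and leave the other things on the bench where they are.

Things in the scene. Friction and masses are not known exactly. Their poses are not given: they have to be found in the camera images.
- clamp: Green bed of the heel clamp, fixed on the bench, 290 x 90 x 12 mm. Origin at its underside, straight below the lever's pivot; x points along the clamp from the lever's end (-130) to the keeper's end (+160), y is parallel to all hinges, z up. All x, y, z below are mm in this frame. A leather heel stands between a green stop block and a rubber buffer; behind it the sprung jaw slides along x.
- pivot (a point): The lever's hinge axis at mid width: x 0, y 0, z 50. The loop's hinge pin sits on the lever 26 mm from it: at lever angle a the pin is at x = -26 cos(a - 0.21), z = 50 + 26 sin(a - 0.21), so pressing the lever home draws the loop in.
- slot_zone (a point): Point fixed to the bed at x 86, y 0, z 57: where the slot's near edge would be if d = 0. The brass keeper on the jaw really stands d further out, d from 0 to 18 mm by the heel's size, new every time and given by no reading: see it or feel for it. The keeper is 34 wide (y -17 to 17), its rough flat top at z 57 runs from x 62 + d to the slot's mouth at x 86 + d to 94 + d.
- slot_floor (a point): Point fixed to the bed at x 90, y 0, z 46: mid slot floor if d = 0 (see slot_zone). The slot runs along y, open on top, 11 deep. Its near edge is a lip 4 thick, undercut 4 deep towards the lever, that holds a bar drawn back under it. Beyond the mouth the top (z 57) goes on for 12. A bar resting on the top has its centre at z 60, one down in the slot at z 49.
- lever (a joint): Lever angle (rad): 0 = flat, fully home, pointing to -x; 1.57 upright; more leans to the keeper; stop 2.27. Stays where left (0.045 N m friction). Grip black, 30 wide, 12 thick, 50 to 95 mm from the pivot. With the loop hooked, the jaw's spring (1.3 N/mm) resists with up to 32 N in the loop, 6 N at the grip; in the last 0.2 rad, past centre, it pulls the lever home.
- lever_grip (a point): Middle of the upper face of the lever's black grip (the face that is on top when home), 80 mm from the pivot.
- loop (a joint): Angle of the wire loop relative to the lever (rad); lever + loop = how far the loop dips from the clamp's x axis (negative: it points up). A stiff hinge (0.045 N m) carries the 30 g loop: it stays as left and swings up with the lever as the lever goes down, so a bar that has not caught under the lip is lifted out.
- loop_bar (a point): Middle of the loop's crossbar, steel, 6 mm thick, 44 mm long along the clamp's y, 106.5 mm from the loop's hinge pin. It goes into the keeper's slot. The loop's side wires run at y = -22 and +22.
- loop_ball (a point): Centre of the red ball, 20 mm in diameter, the loop's grip, on a stem 34 mm above the crossbar (square to the loop's plane, on its upper side). Pinch it from above, fingers closing along the clamp's y; it turns easily between the fingers. Moving it moves loop and lever as a two-link chain; swing it down in an arc about the pin.
- jaw (a joint): How far the sprung jaw has been drawn in towards the lever (m): 0 free, 0.004 + d when latched. It starts to move at 2.6 N.
- polish_tin: Round polish tin, 74 mm across, 26 high, loose, beside the clamp; origin at its underside centre. Leave alone.
- spare_heel: Spare leather heel block 55 x 60 x 30 mm, loose, beside the clamp; origin at its underside centre. Leave alone.
- dye_bottle: Dark bottle 48 mm across, 110 high, loose; origin at its underside centre. Leave alone.
- dye_cup: Dark red cup 72 mm across, 75 high, loose; origin at its underside centre. Leave alone.
- hammer: Hammer lying on the bench, loose. Leave alone.
- brush: Brush lying on the bench, loose. Leave alone.
- tape_roll: Roll of tape 90 mm across, 24 high, lying flat, loose. Leave alone.

How it is judged:
On the way:
1. the loop's crossbar is down in the keeper's slot (centre below 55 mm, between 80 and 112 mm from the pivot along the clamp) with the lever still up (above 0.5 rad) (value of joint lever above 0.5 rad and z of loop_bar in the frame of clamp below 0.055 m and x of loop_bar in the frame of clamp between 0.08 and 0.112 m), for 0.2 s.
At the end, for the whole second after the job is handed in: The lever lies home (within 0.06 rad of flat) and at rest, the loop's crossbar is in the keeper's slot (centre below 55 mm) and the jaw is drawn in by more than 2 mm under the loop's pull (value of joint lever below 0.06 rad and value of joint jaw above 0.002 m and z of loop_bar in the frame of clamp below 0.055 m and velocity of joint lever below 0.05 rad/s); the robot touches nothing.
It fails at once if while the lever is still well up (above 1.3 rad), the loop is pressed or pulled on the keeper with more than 20 N (value of joint lever above 1.3 rad and contact force between loop and jaw above 20 N).
It fails at once if the loop presses or pulls on the keeper with more than 50 N (contact force between loop and jaw above 50 N).
It fails at once if the fingers press on the lever's grip with more than 30 N (contact force between the fingers and lever_c1 above 30 N).
It fails at once if the robot presses on the jaw or keeper with more than 25 N (contact force between the arm and jaw above 25 N).
It fails at once if a bystander is moved by more than 20 mm (distance of any of polish_tin, spare_heel, dye_bottle, dye_cup, hammer, brush, tape_roll from where it was at the start of the episode above 0.02 m).
It also fails if it takes over 72 s, if anything falls off the work surface, if the arm or the gripper's body presses on something with over 40 N, if the wrist force passes 120 N, or if a joint passes its speed limit or range.

## Working session

There is one attempt and no reset: what is moved stays moved. The work goes in short steps, Python scripts to look and compute and a shell command to move; the robot and the scene stay as the last step left them, time stands still between calls to the robot, and variables do not carry over. Pictures are saved under pics/ and viewed, on a budget of 10 in all, crops included, one or two more only if the job needs it, and the job is handed in when it is done.

```bash
mkdir -p pics
cat > h.py <<'E'
import numpy as np, cv2
from station import arm
def cap(n,f=None):
    c=arm.capture(n)
    if f: cv2.imwrite('pics/'+f,c['pixels'][:,:,::-1])
    return c
def pts(c):
    K=c['intrinsics'];z=c['range_z'];v,u=np.indices(z.shape)
    p=np.stack([(u-K[0,2])/K[0,0]*z,-(v-K[1,2])/K[1,1]*z,-z],-1)
    return p@c['pose'][:3,:3].T+c['pose'][:3,3]
E
python3 - <<'E'
from h import *
for n in('top','side'):
    c=cap(n,n+'0.png');print(n,c['intrinsics'].tolist(),c['pose'].round(3).tolist(), (c['range_z']>0).mean())
    np.savez(n+'0.npz',**c)
o=arm.get_obs();print(o)
E
```

```text
top [[476.44331428194624, 0.0, 273.7441867639681], [0.0, 476.44331428194624, 212.79228828200664], [0.0, 0.0, 1.0]] [[0.018, 0.982, -0.188, 0.353], [-0.999, 0.023, 0.023, -0.004], [0.026, 0.188, 0.982, 1.162], [0.0, 0.0, 0.0, 1.0]] 0.9961139455782313
side [[418.4690843794533, 0.0, 280.37432995287446], [0.0, 418.4690843794533, 205.6263345658166], [0.0, 0.0, 1.0]] [[0.7, 0.478, -0.531, 0.008], [-0.714, 0.456, -0.531, -0.564], [-0.012, 0.751, 0.66, 0.731], [0.0, 0.0, 0.0, 1.0]] 0.9960586734693877
{'time': 0.1, 'joints': array([-1.18490132,  0.46938747, -0.04858487,  1.53355061,  0.0240792 ,
        1.14102288, -0.08227505]), 'qvel': array([ 0.00030456, -0.00154653,  0.00017368, -0.00383644,  0.00080297,
       -0.00287741, -0.00077926]), 'joint_torque': array([ 6.22319967e-04, -5.11515713e+01, -4.68029268e-02, -2.38390160e+01,
        1.07984312e-02,  4.34414134e-03, -1.39181543e-05]), 'tool_pos': array([0.27181583, 0.6173163 , 0.24735841]), 'ee_rot': array([ 0.59171609, -0.38669717,  0.59275361,  0.38597995]), 'contact_force': array([-0.57030374, -0.1321986 , -1.10254289]), 'moment': array([-0.04155004, -0.01203917, -0.05340355]), 'width': 0.9996016307036675}
```

View pics/top0.png

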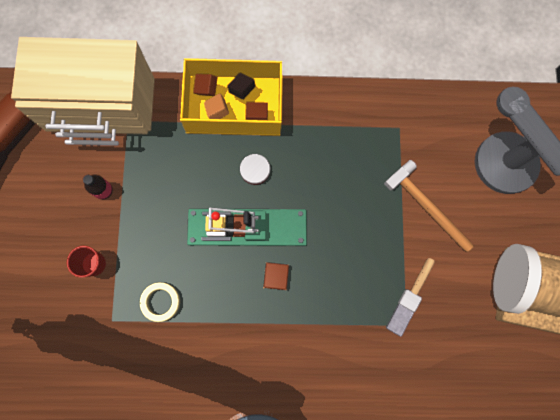

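View pics/side0.png

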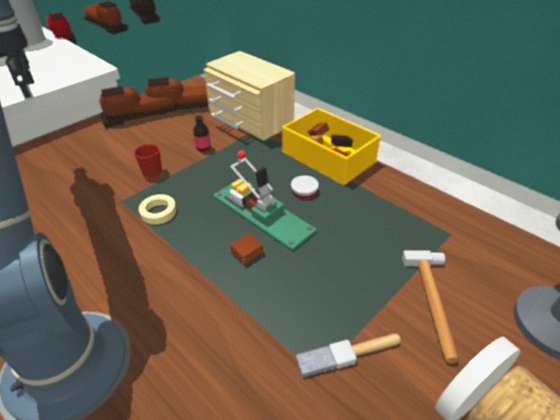

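The top view shows the clamp at columns 188–306, row 227, with the keeper end to the left (world +y). The red ball is at about (215, 216), and the lever is up. Next I measure the bed, ball, lever and keeper.

```bash
cat >> h.py <<'E'
def bed(c):
    P=pts(c);hsv=cv2.cvtColor(c['pixels'],cv2.COLOR_RGB2HSV)
    g=cv2.inRange(hsv,(60,110,50),(88,255,255))>0
    m=g&(abs(P[...,2]-.012)<.008)&(abs(P[...,1])<.4)&(P[...,0]>.2)
    n,l,s,_=cv2.connectedComponentsWithStats(m.astype(np.uint8));
    q=P[g&(abs(P[...,2]-.012)<.008)&(P[...,0]>.3)&(P[...,0]<.8)&(abs(P[...,1])<.4)]
    return P,hsv,q
E
cat > m.py <<'E'
from h import *
T=np.load('top0.npz');P,hsv,q=bed(T)
print(len(q),np.median(q[:,2]))
r=cv2.minAreaRect((q[:,:2]*1000).astype(np.float32));print(r,cv2.boxPoints(r))
S=np.load('side0.npz')
for n,c in(('top',T),('side',S)):
    P=pts(c);hsv=cv2.cvtColor(c['pixels'],cv2.COLOR_RGB2HSV)
    d=np.linalg.norm(P[...,:2]-np.array(r[0])/1000,axis=-1)<.2
    red=((hsv[...,0]<5)|(hsv[...,0]>174))&(hsv[...,1]>190)&(hsv[...,2]>110)&d
    v,u=np.nonzero(red);print(n,'red',len(u),u.mean(),v.mean(),np.median(P[red],0),P[red].max(0))
    im=c['pixels'][:,:,::-1]
    v0,v1,u0,u1=(195,260,175,320) if n=='top' else (140,255,195,325)
    cv2.imwrite(f'pics/{n}0c.png',cv2.resize(im[v0:v1,u0:u1],None,fx=5.5,fy=5.5 if n=='top' else 5,interpolation=cv2.INTER_CUBIC))
E
python3 m.py; python3 -c "
import cv2,numpy as np
a=cv2.imread('pics/top0c.png');b=cv2.imread('pics/side0c.png');print(a.shape,b.shape)
w=800;f=lambda x,h:cv2.resize(x,(int(x.shape[1]*h/x.shape[0]),h))
a=f(a,280);b=f(b,310);o=np.zeros((600,800,3),np.uint8);o[:280,:min(800,a.shape[1])]=a[:,:800];o[285:595,:b.shape[1]]=b;cv2.imwrite('pics/both0.png',o)"
```

```text
113 0.012714336123194059
((537.5343017578125, 34.83208465576172), (84.8943099975586, 283.9704284667969), 1.3066189289093018) [[ 491.8605    175.81248 ]
 [ 498.33585  -108.08414 ]
 [ 583.2081   -106.148315]
 [ 576.7328    177.7483  ]]
top red 42 215.04761904761904 215.5 [0.53604735 0.09815017 0.16266947] [0.54426774 0.10494026 0.16681295]
side red 34 241.05882352941177 154.23529411764707 [0.53568899 0.09492605 0.15968007] [0.5438935  0.10610357 0.16394833]
(358, 798, 3) (575, 715, 3)
```

View pics/both0.png

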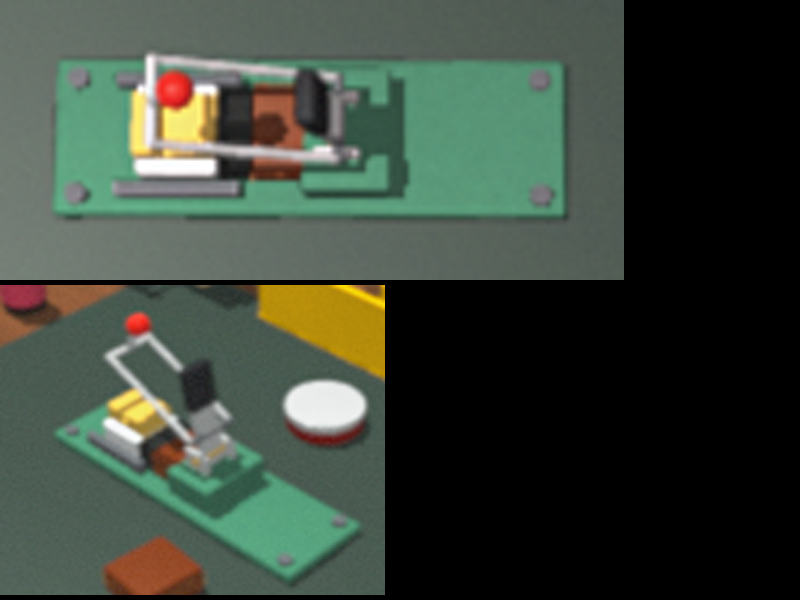

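The crops show the loop raised over the yellow keeper and the lever leaning towards the keeper. The bed mask was too thin (113 points), so I'll refine the frame from its outline.

```bash
cat >> h.py <<'E'
def ray(c,uv,z):
    K=c['intrinsics'];uv=np.atleast_2d(uv).astype(float)
    d=np.c_[(uv[:,0]-K[0,2])/K[0,0],-(uv[:,1]-K[1,2])/K[1,1],-np.ones(len(uv))]@c['pose'][:3,:3].T
    o=c['pose'][:3,3];return o+d*((z-o[2])/d[:,2])[:,None]
E
cat > m2.py <<'E'
from h import *
T=np.load('top0.npz');hsv=cv2.cvtColor(T['pixels'],cv2.COLOR_RGB2HSV)
print(hsv[240,290],hsv[225,290],hsv[280,200],hsv[222,211])
g=cv2.inRange(hsv,(60,90,40),(88,255,255));n,l,s,_=cv2.connectedComponentsWithStats(g)
k=1+s[1:,4].argmax();print(s[k]);ct=max(cv2.findContours((l==k).astype(np.uint8),0,2)[0],key=len)[:,0]
w=ray(T,ct,.012);r=cv2.minAreaRect((w[:,:2]*1000).astype(np.float32));b=cv2.boxPoints(r);print(r,b)
# frame: x towards +y world
L=np.roll(b,0,0);e=[(b[(i+1)%4]-b[i]) for i in range(2)];ex=max(e,key=np.linalg.norm);ex=ex/np.linalg.norm(ex)
if ex[1]<0: ex=-ex
ey=np.array([-ex[1],ex[0]]);O=np.array(r[0])-15*ex
print('origin',O,'ex',ex,'yaw',np.degrees(np.arctan2(ex[1],ex[0])))
np.savez('frame.npz',O=O/1000,ex=ex,ey=ey)
def C(p): p=np.asarray(p);d=p[...,:2]-O/1000;return np.stack([d@ex,d@ey,p[...,2]],-1)*1000
for n in('top','side'):
    c=np.load(n+'0.npz');P=C(pts(c));hsv=cv2.cvtColor(c['pixels'],cv2.COLOR_RGB2HSV)
    near=(abs(P[...,1])<60)&(P[...,0]>-140)&(P[...,0]<170)
    red=((hsv[...,0]<5)|(hsv[...,0]>174))&(hsv[...,1]>190)&(hsv[...,2]>110)&(P[...,2]>100)&near
    v,u=np.nonzero(red);print(n,'ball ray z=.155',C(ray(c,[u.mean(),v.mean()],.155)),np.median(P[red],0))
    y=(hsv[...,0]>15)&(hsv[...,0]<32)&(hsv[...,1]>100)&near
    v,u=np.nonzero(y);q=C(ray(c,np.c_[u,v],.057));print(n,'yel',len(u),np.percentile(q,[1,5,50,95,99],axis=0).round(1).tolist())
    Q=P[y];print(' depth z',np.percentile(Q[:,2],[5,50,95]),'x',np.percentile(Q[:,0],[2,98]))
    K=P[near&(P[...,2]>60)&(abs(P[...,1])<16)&(hsv[...,2]<70)&(P[...,0]<70)];print(' black grip',K.min(0),K.max(0),K.mean(0))
c=T;P=pts(c);hs=hsv=cv2.cvtColor(c['pixels'],cv2.COLOR_RGB2HSV)
for vv in(217,220,223,226,229): 
  row=[(round(float(C(ray(c,[u,vv],.057))[0,0])),int(hs[vv,u,0]),int(hs[vv,u,2]),round(float(P[vv,u,2]*1000))) for u in range(202,232)];print(vv,row)
E
python3 m2.py
```

```text
[ 75 107 148] [ 75 105 151] [ 60  20 126] [ 13  50 142]
[ 188  209  119   37 2658]
((537.4594116210938, 34.403099060058594), (89.26485443115234, 288.99560546875), 1.3260014057159424) [[ 489.49512   177.82938 ]
 [ 496.18274  -111.088844]
 [ 585.4237   -109.02318 ]
 [ 578.7361    179.89505 ]]
origin [537.80652532  19.40711594] ex [-0.02314091  0.9997322 ] yaw 91.32599
top ball ray z=.155 [[ 79.45241654  -1.88832707 155.        ]] [ 7.88097037e+01 -8.41905602e-02  1.62669474e+02]
top yel 179 [[65.4, -16.5, 57.0], [65.6, -16.5, 57.0], [84.1, -2.2, 57.0], [109.9, 14.4, 57.0], [112.0, 16.8, 57.0]]
 depth z [39.71368187 56.8190335  61.4052475 ] x [ 66.74672737 111.16943305]
 black grip [ -2.93727774 -12.26770885  78.51824132] [ 20.09590587  13.53591004 148.31268064] [ 10.64677522   1.34395676 132.94506208]
side ball ray z=.155 [[ 81.39126386  -4.29245224 155.        ]] [ 75.47889106   0.3771218  159.68006742]
side yel 188 [[3.0, -20.3, 57.0], [56.0, -13.5, 57.0], [84.2, 5.2, 57.0], [110.1, 20.8, 57.0], [113.0, 24.9, 57.0]]
 depth z [42.36253839 55.64110398 58.84412337] x [ 58.82570675 123.3
[... 2385 characters left out ...]
, 28, 41), (58, 60, 32, 39), (56, 150, 32, 42), (54, 30, 32, 39), (51, 80, 33, 38)]
229 [(119, 75, 162, 12), (117, 76, 161, 11), (114, 74, 163, 11), (112, 28, 209, 59), (110, 26, 255, 57), (107, 27, 253, 63), (105, 26, 252, 57), (103, 21, 241, 58), (100, 16, 176, 55), (98, 14, 150, 48), (96, 14, 160, 121), (93, 16, 213, 122), (91, 15, 209, 122), (89, 15, 201, 123), (86, 14, 203, 118), (84, 177, 201, 117), (82, 145, 194, 114), (79, 143, 198, 120), (77, 140, 196, 115), (75, 154, 197, 115), (72, 141, 202, 114), (70, 155, 211, 115), (68, 175, 202, 110), (65, 175, 196, 112), (63, 170, 196, 109), (61, 0, 197, 107), (58, 176, 195, 110), (56, 176, 192, 109), (54, 175, 193, 100), (51, 176, 191, 103)]
```

Every check fits d ≈ 6 mm: keeper top 67–112, slot mouth about 92–100. The ball's distance from the pin comes out at 112.6 mm, against 111.8 mm expected. Next I compute the approach.

```bash
cat > k.py <<'E'
import numpy as np
from scipy.spatial.transform import Rotation as R
from scipy.optimize import fsolve
F=np.load('frame.npz')
def W(x,z,y=-1): p=F['O']+F['ex']*x/1e3+F['ey']*y/1e3; return np.array([p[0],p[1],z/1e3])
def Cl(p): d=np.asarray(p)[:2]-F['O'];return np.array([d@F['ex'],d@F['ey'],p[2]])*1e3
def bar2ball(bx,bz):
    def f(s): a,ph=s;t=a-.21;return [-26*np.cos(t)+106.5*np.cos(ph)-bx,50+26*np.sin(t)-106.5*np.sin(ph)-bz]
    a,ph=fsolve(f,[1.5,.1]);return a,ph,bx+34*np.sin(ph),bz+34*np.cos(ph)
def ball2bar(x,z,g=(1.6,-.2)):
    def f(s): a,ph=s;t=a-.21;return [-26*np.cos(t)+106.5*np.cos(ph)+34*np.sin(ph)-x,50+26*np.sin(t)-106.5*np.sin(ph)+34*np.cos(ph)-z]
    a,ph=fsolve(f,g);return a,ph,x-34*np.sin(ph),z-34*np.cos(ph)
E
python3 - <<'E'
from k import *
from station import arm
o=arm.get_obs();q=o['ee_rot'];r=R.from_quat(q[[1,2,3,0]]);M=r.as_matrix();print(M.round(3))
for s in(1,-1):
    z=s*np.r_[F['ey'],0];x=np.array([0,0,-1.]);T=np.c_[x,np.cross(z,x),z]
    print(s,(R.from_matrix(T)*r.inv()).as_rotvec().round(3))
b=W(79.5,155);print('ball',b,'shift cm',(b-o['tool_pos'])*100)
print(ball2bar(79.5,155))
for t in[(98,85),(97,66),(96,60),(96,56),(96,52),(96,49),(93,49),(91,49)]:
    s=bar2ball(*t);print(t,np.round(s,3),(W(s[2],s[3])*100).round(2))
E
```

```text
[[-0.001 -0.915  0.403]
 [-0.002  0.403  0.915]
 [-1.    -0.    -0.002]]
1 [2.000e-03 1.000e-03 2.009e+00]
-1 [ 1.000e-03 -2.000e-03 -1.133e+00]
ball [0.53696655 0.09890896 0.155     ] shift cm [ 26.5150726  -51.84073428  -9.23584139]
(np.float64(1.796192956052048), np.float64(-0.47576563321448173), np.float64(95.07265229383982), np.float64(124.77596154490328))
(98, 85) [ 1.46800e+00 -9.70000e-02  9.47240e+01  1.18842e+02] [53.66 11.41 11.88]
(97, 66) [1.4200e+00 7.8000e-02 9.9659e+01 9.9896e+01] [53.65 11.91  9.99]
(96, 60) [  1.405   0.134 100.528  93.697] [53.65 11.99  9.37]
(96, 56) [  1.432   0.174 101.884  89.487] [53.64 12.13  8.95]
(96, 52) [  1.466   0.215 103.254  85.217] [53.64 12.27  8.52]
(96, 49) [  1.497   0.246 104.287  81.975] [53.64 12.37  8.2 ]
(93, 49) [  1.362   0.235 100.901  82.069] [53.65 12.03  8.21]
(91, 49) [ 1.264  0.223 98.535 82.155] [53.65 11.79  8.22]
```

```bash
python3 -m pendant '{"claw":[5,5,5,5,5,5,5,5],"travel":[[2.6,-5,0],[2.6,-5,0],[2.6,-5,0],[2.6,-5,0],[2.6,-5,0],[2.6,-5,0],[2.6,-5,0],[2.6,-5,0]],"turn":[[0,0,-0.1416],[0,0,-0.1416],[0,0,-0.1416],[0,0,-0.1416],[0,0,-0.1416],[0,0,-0.1416],[0,0,-0.1416],[0,0,-0.1416]]}' 40 
python3 -m pendant '{"claw":[5,5,5,5],"travel":[[2.6,-5,0],[2.6,-5,0],[0,0,0],[0,0,0]],"turn":[[0,0,0],[0,0,0],[0,0,0],[0,0,0]]}' | tail -c 600
python3 - <<'E'
from k import *
from station import arm
o=arm.get_obs();q=o['ee_rot'];r=R.from_quat(q[[1,2,3,0]])
z=-np.r_[F['ey'],0];x=np.array([0,0,-1.]);T=np.c_[x,np.cross(z,x),z]
print((R.from_matrix(T)*r.inv()).as_rotvec().round(3),o['joints'])
b=W(79.5,155);print('shift cm',(b-o['tool_pos'])*100,o['contact_force'])
E
```

```text
time: 1.1
tool_pos: [0.4803, 0.216, 0.2482]
ee_rot: [0.707, -0.007, 0.707, 0.007]
contact_force: [0.5, 1.2, -0.2]
width: 0.583
time: 1.6
tool_pos: [0.5316, 0.1182, 0.2479]
ee_rot: [0.707, -0.008, 0.707, 0.008]
contact_force: [-0.1, -0.3, -0.1]
width: 0.586
[-0.    -0.001 -0.   ] [-0.60892475  0.26223753  0.38125384  1.8631641  -0.11289024  1.03793181
 -0.15872767]
shift cm [ 0.54085369 -1.93011633 -9.29276492] [-0.09764313 -0.27901785 -0.123346  ]
```

```bash
python3 -m pendant '{"claw":[5,5,5,5,5],"travel":[[0.55,-1.9,0],[0,0,-4],[0,0,-4],[0,0,-1.2],[0,0,0]],"turn":[[0,0,0],[0,0,0],[0,0,0],[0,0,0],[0,0,0]]}'
python3 - <<'E'
from h import *
a=cap('top')['pixels'][190:265,170:320,::-1];b=cap('side')['pixels'][100:240,190:330,::-1]
cv2.imwrite('pics/g1.png',np.vstack([cv2.resize(a,(600,300),interpolation=2),np.hstack([cv2.resize(b,(300,300),interpolation=2)]*1+[np.zeros((300,300,3),np.uint8)])]))
E
```

```text
time: 2.22
tool_pos: [0.5372, 0.0999, 0.1562]
ee_rot: [0.707, -0.009, 0.707, 0.009]
contact_force: [0.5, -0.6, -0.7]
width: 0.584
```

View pics/g1.png

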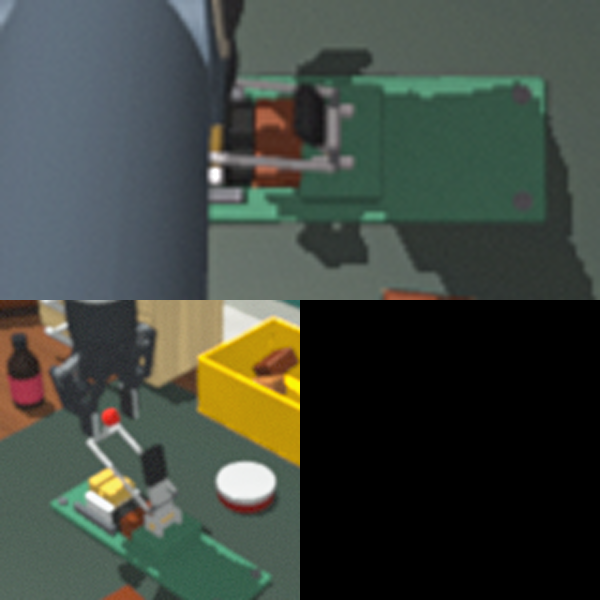

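The ball is between the fingertips (about (110, 415) in the side crop). I close on it gently.

```bash
python3 -m pendant '{"claw":[1.5,1.5,1.5,1.5,1.5,1.5],"travel":[[0,0,0],[0,0,0],[0,0,0],[0,0,0],[0,0,0],[0,0,0]],"turn":[[0,0,0],[0,0,0],[0,0,0],[0,0,0],[0,0,0],[0,0,0]]}' 40
python3 - <<'E'
from k import *
from h import *
o=arm.get_obs();print(o['contact_force'],o['moment'],o['width']*85.4,Cl(o['tool_pos']))
c=cap('side');hsv=cv2.cvtColor(c['pixels'],cv2.COLOR_RGB2HSV)
red=((hsv[...,0]<5)|(hsv[...,0]>174))&(hsv[...,1]>190)&(hsv[...,2]>110);red[:,:195]=0;red[:130]=0;red[190:]=0;red[:,290:]=0
v,u=np.nonzero(red);print(len(u),u.mean(),v.mean(),Cl(ray(c,[u.mean(),v.mean()],.155)[0]),Cl(ray(c,[u.mean(),v.mean()],.15)[0]))
E
```

```text
time: 3.08
tool_pos: [0.5386, 0.0996, 0.157]
ee_rot: [0.708, -0.008, 0.706, 0.009]
contact_force: [4.9, 3.6, 4.3]
width: 0.203
[4.89631434 3.6315305  4.27170472] [ 0.66324338 -0.88684118  0.06787895] 17.359614481768695 [ 80.17912533  -2.61556249 156.98198759]
10 243.6 154.3 [ 76.60300044  -8.2467482  155.        ] [ 82.2251991  -13.03922742 150.        ]
```

```bash
python3 -m pendant '{"claw":[1.5,1.5],"travel":[[0.2,0,0],[0,0,0]],"turn":[[0,0,0],[0,0,0]]}'
python3 - <<'E'
from k import *
from h import *
o=arm.get_obs();print(o['contact_force'],o['moment'],o['width']*85.4,Cl(o['tool_pos']))
b=cap('side')['pixels'][120:220,200:300,::-1]
cv2.imwrite('pics/g2.png',cv2.resize(b,(600,600),interpolation=2))
E
```

```text
time: 3.38
tool_pos: [0.539, 0.0991, 0.1561]
ee_rot: [0.707, -0.008, 0.707, 0.008]
contact_force: [1.9, 2.7, 3.0]
width: 0.202
[1.89071651 2.73066066 2.96425128] [ 0.68317542 -0.3017882  -0.01457717] 17.27958551961999 [ 79.67333752  -3.05158263 156.14644694]
```

View pics/g2.png

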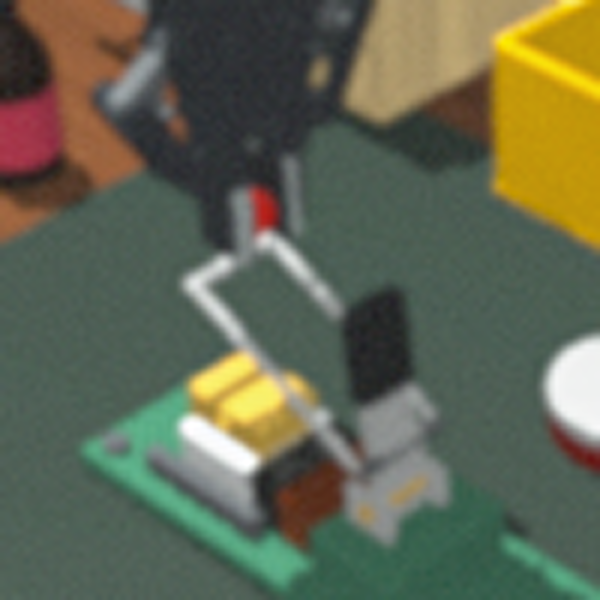

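The ball is pinched between the pads, and its centre sits at clamp y ≈ -3. Next I swing it down along the arc to just above the keeper.

```bash
python3 -m pendant '{"claw":[1.5,1.5,1.5,1.5,1.5,1.5,1.5,1.5],"travel":[[0.02,0.25,-0.35],[0,0.25,-0.35],[0,0.22,-0.4],[0,0.22,-0.4],[0,0.18,-0.5],[0,0.18,-0.5],[0,0.11,-0.55],[0,0.11,-0.55]],"turn":[[0,0,0],[0,0,0],[0,0,0],[0,0,0],[0,0,0],[0,0,0],[0,0,0],[0,0,0]]}'
python3 -m pendant '{"claw":[1.5,1.5,1.5,1.5,1.5],"travel":[[-0.02,0.15,-0.5],[0,0.15,-0.5],[0,0.12,-0.45],[0,0.08,-0.45],[0,0,0]],"turn":[[0,0,0],[0,0,0],[0,0,0],[0,0,0],[0,0,0]]}'
cat > s.py <<'E'
from k import *
from h import *
import sys
o=arm.get_obs();p=Cl(o['tool_pos']);f=o['contact_force'];print('F clamp',(f[:2]@F['ex']).round(2),(f[:2]@F['ey']).round(2),f[2].round(2),'tcp',p.round(1),'w',round(o['width']*85.4,1))
print('bar est',np.round(ball2bar(p[0],p[2]),2))
if len(sys.argv)>1:
    a=cap('top')['pixels'][195:260,170:290,::-1];b=cap('side')['pixels'][120:220,190:310,::-1]
    cv2.imwrite('pics/'+sys.argv[1],np.vstack([cv2.resize(b,(600,500),interpolation=2)]))
E
python3 s.py g3.png
```

```text
time: 4.42
tool_pos: [0.5392, 0.1139, 0.1197]
ee_rot: [0.707, -0.008, 0.707, 0.008]
contact_force: [-1.5, 2.3, 3.7]
width: 0.197
time: 5.05
tool_pos: [0.5392, 0.1186, 0.1008]
ee_rot: [0.707, -0.009, 0.707, 0.008]
contact_force: [-2.1, -0.8, 0.8]
width: 0.2
F clamp -0.8 2.13 0.8 tcp [ 99.1  -3.7 100.8] w 17.1
bar est [1.410e+00 7.000e-02 9.676e+01 6.689e+01]
```

View pics/g3.png

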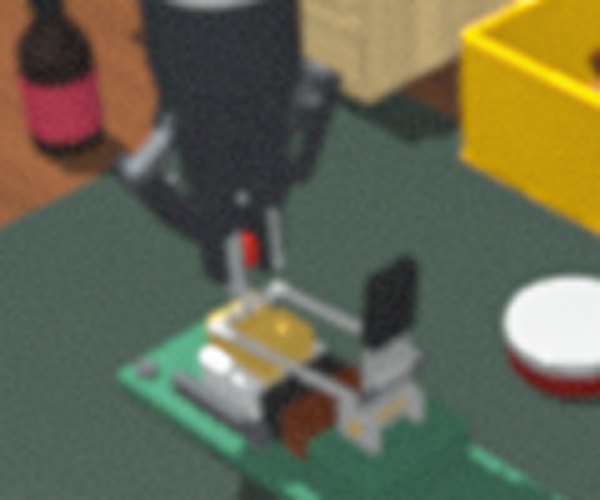

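The loop is now nearly level over the keeper, with the bar's ends at about (213, 325) and (275, 287) in the crop. I'll check the bar's x from those.

Run:
```python
from k import *
from h import *
c=np.load('side0.npz')
for uv in((232.6,185),(245,177.4)): print([Cl(ray(c,uv,z)[0]).round(1) for z in(.063,.067,.071)])
c=cap('side');P=pts(c);hsv=cv2.cvtColor(c['pixels'],cv2.COLOR_RGB2HSV)
q=np.array([Cl(p) for p in P[170:200,225:290].reshape(-1,3)]);h=hsv[170:200,225:290].reshape(-1,3)
m=(q[:,0]>55)&(q[:,2]>60)&(q[:,2]<76)&(h[:,1]<60)&(abs(q[:,1])<30);s=q[m];print(len(s));print(s[s[:,0].argsort()][-14:].round(0))
```

```text
[array([99.5, 17.7, 63. ]), array([95.5, 20.9, 67. ]), array([91.4, 24. , 71. ])]
[array([ 99.2, -25.7,  63. ]), array([ 95.2, -22.3,  67. ]), array([ 91.2, -18.9,  71. ])]
81
[[ 97.  -3.  68.]
 [ 98.   0.  67.]
 [ 98. -14.  69.]
 [ 98.  -3.  62.]
 [ 98.  17.  67.]
 [ 98.  10.  66.]
 [ 98.  -1.  76.]
 [ 99. -22.  64.]
 [ 99.  -1.  69.]
 [ 99.  -2.  71.]
 [ 99.  20.  64.]
 [ 99. -23.  66.]
 [100.   5.  65.]
 [101.  18.  65.]]
```

```bash
python3 -m pendant '{"claw":[1.5,1.5,1.5],"travel":[[0,0.08,-0.3],[0,0.08,-0.3],[0,0,0]],"turn":[[0,0,0],[0,0,0],[0,0,0]]}' >/dev/null; python3 s.py
python3 -m pendant '{"claw":[1.5,1.5,1.5],"travel":[[0,0.04,-0.12],[0,0.03,-0.08],[0,0,0]],"turn":[[0,0,0],[0,0,0],[0,0,0]]}'>/dev/null; python3 s.py
```

```text
F clamp -1.51 4.69 7.01 tcp [101.2  -4.2  96. ] w 17.3
bar est [ 1.44  0.12 97.21 62.18]
F clamp -2.19 5.5 5.01 tcp [101.1  -3.9  94.2] w 17.1
bar est [ 1.43  0.13 96.68 60.49]
```

```bash
python3 -m pendant '{"claw":[1.5,1.5,1.5],"travel":[[-0.08,0.03,-0.1],[0,0.02,-0.05],[0,0,0]],"turn":[[0,0,0],[0,0,0],[0,0,0]]}' >/dev/null; python3 s.py
python3 -m pendant '{"claw":[1.5,1.5,1.5],"travel":[[0,0.04,-0.1],[0,0.02,-0.05],[0,0,0]],"turn":[[0,0,0],[0,0,0],[0,0,0]]}'>/dev/null; python3 s.py
```

```text
F clamp -1.32 0.07 0.77 tcp [102.4  -3.8  91.8] w 17.2
bar est [ 1.47  0.16 97.17 58.2 ]
F clamp 0.88 1.72 1.43 tcp [103.5  -3.1  90.2] w 17.3
bar est [ 1.5   0.17 97.66 56.7 ]
```

```bash
python3 -m pendant '{"claw":[1.5,1.5,1.5,1.5],"travel":[[0,0,-0.1],[0,0,-0.1],[0,0.02,-0.1],[0,0,0]],"turn":[[0,0,0],[0,0,0],[0,0,0],[0,0,0]]}' >/dev/null; python3 s.py
python3 -m pendant '{"claw":[1.5,1.5,1.5],"travel":[[0,0.02,-0.1],[0,0.02,-0.1],[0,0,0]],"turn":[[0,0,0],[0,0,0],[0,0,0]]}'>/dev/null; python3 s.py
```

```text
F clamp 2.52 -0.09 1.94 tcp [103.8  -3.7  87.5] w 17.7
bar est [ 1.5   0.2  97.15 54.11]
F clamp 2.13 -1.45 1.06 tcp [103.5  -3.7  85.4] w 17.3
bar est [ 1.48  0.21 96.29 52.16]
```

The bar is below the keeper's top and the forces stay near zero. I continue down to the floor.

```bash
python3 -m pendant '{"claw":[1.5,1.5,1.5],"travel":[[0,0.02,-0.1],[0,0.02,-0.1],[0,0,0]],"turn":[[0,0,0],[0,0,0],[0,0,0]]}' >/dev/null; python3 s.py
python3 -m pendant '{"claw":[1.5,1.5,1.5],"travel":[[0,0.01,-0.1],[0,0,-0.05],[0,0,0]],"turn":[[0,0,0],[0,0,0],[0,0,0]]}'>/dev/null; python3 s.py
```

```text
F clamp 2.75 -0.22 5.16 tcp [104.4  -3.6  83.8] w 17.5
bar est [ 1.5   0.23 96.6  50.7 ]
F clamp 3.12 2.7 15.03 tcp [104.4  -3.6  83.4] w 17.3
bar est [ 1.51  0.23 96.53 50.35]
```

The bar is on the floor (Fz rose to 15 N). I ease off and draw it back under the lip.

```bash
python3 -m pendant '{"claw":[1.5,1.5,1.5,1.5],"travel":[[0,0,0.11],[0,-0.15,0],[0,-0.15,0],[0,0,0]],"turn":[[0,0,0],[0,0,0],[0,0,0],[0,0,0]]}' >/dev/null; python3 s.py
python3 -m pendant '{"claw":[1.5,1.5,1.5],"travel":[[0,-0.15,0],[0,-0.1,0],[0,0,0]],"turn":[[0,0,0],[0,0,0],[0,0,0]]}'>/dev/null; python3 s.py
```

```text
F clamp 6.5 0.38 7.92 tcp [102.7  -3.7  83.8] w 17.5
bar est [ 1.44  0.23 95.06 50.64]
F clamp 6.02 0.44 9.09 tcp [100.5  -3.7  83.9] w 17.2
bar est [ 1.35  0.22 93.19 50.68]
```

```bash
python3 -m pendant '{"claw":[1.5,1.5,1.5],"travel":[[0,-0.1,0.04],[0,-0.1,0],[0,0,0]],"turn":[[0,0,0],[0,0,0],[0,0,0]]}' >/dev/null; python3 s.py
python3 -m pendant '{"claw":[1.5,1.5,1.5],"travel":[[0,-0.1,0],[0,-0.1,0],[0,0,0]],"turn":[[0,0,0],[0,0,0],[0,0,0]]}'>/dev/null; python3 s.py
```

```text
F clamp 7.82 0.35 6.97 tcp [98.7 -3.6 84.1] w 17.2
bar est [ 1.28  0.21 91.69 50.8 ]
F clamp 7.31 -0.9 7.12 tcp [97.3 -3.6 84.2] w 17.1
bar est [ 1.22  0.2  90.52 50.85]
```

```bash
python3 -m pendant '{"claw":[1.5,1.5,1.5],"travel":[[0,-0.1,0],[0,-0.1,0],[0,0,0]],"turn":[[0,0,0],[0,0,0],[0,0,0]]}' >/dev/null; python3 s.py
python3 -m pendant '{"claw":[1.5,1.5,1.5,1.5],"travel":[[0,0,0.1],[0,0,0.1],[0,0,0.1],[0,0,0]],"turn":[[0,0,0],[0,0,0],[0,0,0],[0,0,0]]}'>/dev/null; python3 s.py
```

```text
F clamp 8.68 0.4 8.25 tcp [95.8 -3.6 84.3] w 17.2
bar est [ 1.16  0.19 89.37 50.91]
F clamp 8.12 -2.79 -3.44 tcp [95.2 -3.3 85.8] w 17.2
bar est [ 1.14  0.17 89.28 52.28]
```

The lift was resisted (Fz went from +8 to -3.4 after 1.5 mm), so the bar is caught under the lip. I lower slightly, release and retreat upwards.

```bash
python3 -m pendant '{"claw":[1.5,1.5,5,5,5,5],"travel":[[0,0,-0.1],[0,0,0],[0,0,0],[0,0,0],[0,0,0],[0,0,0]],"turn":[[0,0,0],[0,0,0],[0,0,0],[0,0,0],[0,0,0],[0,0,0]]}'; python3 s.py; python3 -m pendant '{"claw":[5,5,5,5,5,5],"travel":[[0,0.3,2],[0,0.5,4],[0,2,4],[0,4,3],[0,4,0],[0,0,0]],"turn":[[0,0,0],[0,0,0],[0,0,0],[0,0,0],[0,0,0],[0,0,0]]}';python3 s.py g4.png
python3 - <<'E'
from k import *
from h import *
for n in('side','top'):
    c=cap(n);P=pts(c);hsv=cv2.cvtColor(c['pixels'],cv2.COLOR_RGB2HSV);Q=np.apply_along_axis(Cl,2,P)
    near=(abs(Q[...,1])<40)&(Q[...,0]>-140)&(Q[...,0]<170)&(Q[...,2]<155)
    red=((hsv[...,0]<5)|(hsv[...,0]>174))&(hsv[...,1]>190)&(hsv[...,2]>110)&near&(Q[...,2]>70)
    g=near&(hsv[...,2]<60)&(Q[...,2]>75)&(Q[...,0]<60)
    print(n,red.sum(),np.median(Q[red],0).round(1) if red.any() else'', 'grip',g.sum(), np.percentile(Q[g],[3,50,97],axis=0).round(0).tolist() if g.any() else '')
E
```

```text
time: 11.58
tool_pos: [0.5385, 0.1114, 0.0852]
ee_rot: [0.707, -0.008, 0.707, 0.008]
contact_force: [-0.2, 0.2, 1.2]
width: 0.584
F clamp 0.24 0.2 1.23 tcp [92.  -2.9 85.2] w 49.9
bar est [ 0.99  0.16 86.65 51.59]
time: 12.32
tool_pos: [0.5379, 0.2242, 0.2154]
ee_rot: [0.707, -0.01, 0.707, 0.011]
contact_force: [0.3, -0.3, 0.5]
width: 0.584
F clamp -0.33 -0.29 0.55 tcp [204.7  -4.8 215.4] w 49.8
bar est [  2.7   -0.38 217.32 183.87]
side 25 [88.6  0.8 89.2] grip 77 [[-53.0, -10.0, 103.0], [-47.0, 8.0, 124.0], [-32.0, 12.0, 132.0]]
top 39 [92.2 -0.4 92.1] grip 127 [[-50.0, -12.0, 105.0], [-37.0, 2.0, 123.0], [-26.0, 13.0, 135.0]]k.py:12: RuntimeWarning: The iteration is not making good progress, as measured by the 
 improvement from the last five Jacobian evaluations.
  a,ph=fsolve(f,g);return a,ph,x-34*np.sin(ph),z-34*np.cos(ph)
```

View pics/g4.png

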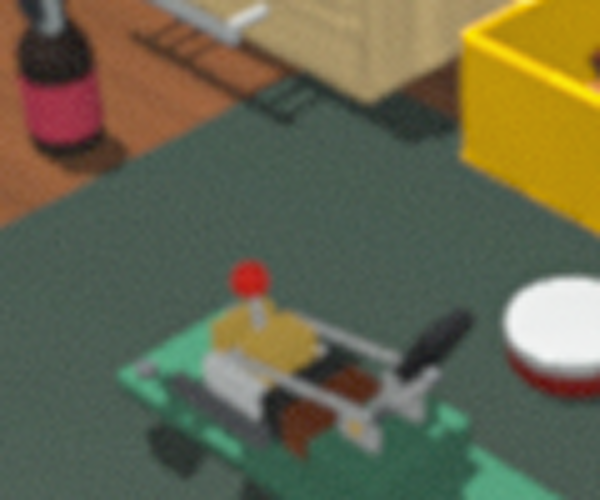

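The loop is hooked at the keeper, with the ball at about (250, 280) in the crop. The lever is at about 1.0 rad, and the grip tip is near x -50, z 130. I close the fingers and go above the lever.

```bash
python3 -m pendant '{"claw":[0,0,0,0,0,0,0,0],"travel":[[0.06,-4.35,0],[0.06,-4.35,0],[0.06,-4.35,0],[0.06,-4.35,0],[0.06,-4.35,0],[0,0,-3],[0,0,-3],[0,0,0]],"turn":[[0,0,0],[0,0,0],[0,0,0],[0,0,0],[0,0,0],[0,0,0],[0,0,0],[0,0,0]]}'; python3 s.py g5.png 2>/dev/null
python3 - <<'E'
import numpy as np
for a in[1.03,.9,.8,.7,.6,.5,.4,.3,.2,.1,0]: print(a,np.round([-80*np.cos(a)+6*np.sin(a)+11,50+80*np.sin(a)+6*np.cos(a)+17],1))
E
```

```text
time: 13.52
tool_pos: [0.5397, 0.001, 0.1535]
ee_rot: [0.705, -0.008, 0.709, 0.007]
contact_force: [0.8, -1.0, 0.5]
width: -0.001
F clamp -0.99 -0.79 0.51 tcp [-18.4  -1.5 153.5] w -0.1
bar est [ -6.39  -1.21  13.32 141.35]
1.03 [-25.  138.7]
0.9 [-34.  133.4]
0.8 [-40.4 128.6]
0.7 [-46.3 123.1]
0.6 [-51.6 117.1]
0.5 [-56.3 110.6]
0.4 [-60.3 103.7]
0.3 [-63.7  96.4]
0.2 [-66.2  88.8]
0.1 [-68.  81.]
0 [-69.  73.]
```

View pics/g5.png

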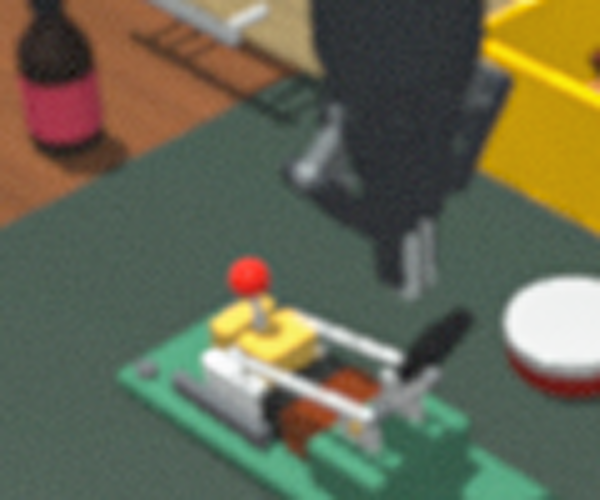

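The closed fingertips (about (412, 290)) hang above the keeper-side face of the lever. I start pressing, checking force as I go.

```bash
python3 -m pendant '{"claw":[0,0,0,0],"travel":[[0.1,-0.3,-0.75],[0.05,-0.35,-0.7],[0,-0.45,-0.25],[0,-0.45,-0.3]],"turn":[[0,0,0],[0,0,0],[0,0,0],[0,0,0]]}'; python3 s.py 2>/dev/null|head -1
python3 -m pendant '{"claw":[0,0,0],"travel":[[0,-0.32,-0.25],[0,-0.32,-0.25],[0,0,0]],"turn":[[0,0,0],[0,0,0],[0,0,0]]}'>/dev/null; python3 s.py 2>/dev/null|head -1
python3 -m pendant '{"claw":[0,0,0],"travel":[[0,-0.3,-0.3],[0,-0.3,-0.3],[0,0,0]],"turn":[[0,0,0],[0,0,0],[0,0,0]]}'>/dev/null; python3 s.py 2>/dev/null|head -1
```

```text
time: 14.12
tool_pos: [0.5433, -0.0128, 0.1354]
ee_rot: [0.707, -0.008, 0.707, 0.009]
contact_force: [0.1, 2.6, 0.9]
width: 0.001
F clamp 2.55 -0.2 0.92 tcp [-32.3  -4.7 135.4] w 0.1
F clamp 0.56 -0.94 0.68 tcp [-39.5  -4.5 130.2] w -0.1
F clamp -0.27 -0.01 0.12 tcp [-45.4  -4.2 124. ] w 0.1
```

```bash
python3 s.py g6.png 2>/dev/null
```

```text
F clamp -0.27 -0.01 0.12 tcp [-45.4  -4.2 124. ] w 0.1
bar est [ -7.87  -1.74 -11.88 129.68]
```

View pics/g6.png

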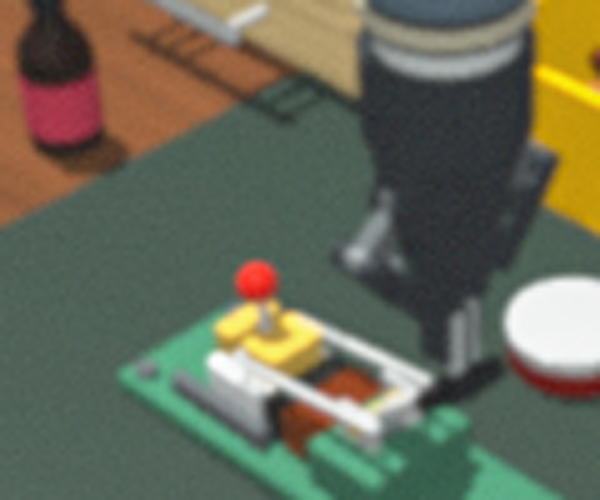

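The lever is following (now about 0.5 rad), and the ball and keeper have been drawn in slightly. I continue.

```bash
python3 -m pendant '{"claw":[0,0,0],"travel":[[0,-0.28,-0.3],[0,-0.28,-0.35],[0,0,0]],"turn":[[0,0,0],[0,0,0],[0,0,0]]}'>/dev/null; python3 s.py 2>/dev/null|head -1
python3 -m pendant '{"claw":[0,0,0],"travel":[[0,-0.22,-0.35],[0,-0.22,-0.35],[0,0,0]],"turn":[[0,0,0],[0,0,0],[0,0,0]]}'>/dev/null; python3 s.py 2>/dev/null|head -1
python3 -m pendant '{"claw":[0,0,0],"travel":[[0,-0.2,-0.35],[0,-0.2,-0.35],[0,0,0]],"turn":[[0,0,0],[0,0,0],[0,0,0]]}'>/dev/null; python3 s.py 2>/dev/null|head -1
python3 -m pendant '{"claw":[0,0,0],"travel":[[0,-0.15,-0.35],[0,-0.15,-0.35],[0,0,0]],"turn":[[0,0,0],[0,0,0],[0,0,0]]}'>/dev/null; python3 s.py 2>/dev/null|head -1
python3 - <<'E'
from k import *
from h import *
c=cap('side');hsv=cv2.cvtColor(c['pixels'],cv2.COLOR_RGB2HSV);Q=np.apply_along_axis(Cl,2,pts(c));near=(abs(Q[...,1])<40)&(Q[...,0]>50)&(Q[...,0]<130)&(Q[...,2]<130)
red=((hsv[...,0]<5)|(hsv[...,0]>174))&(hsv[...,1]>190)&(hsv[...,2]>110)&near;print(red.sum(),np.median(Q[red],0))
y=(hsv[...,0]>15)&(hsv[...,0]<32)&(hsv[...,1]>100)&near;print('keeper x',np.percentile(Q[y][:,0],[5,50,95]))
E
```

```text
F clamp 0.85 0.43 0.1 tcp [-50.9  -4.1 117.4] w -0.3
F clamp 0.38 0.22 -0.65 tcp [-55.3  -4.  110.5] w -0.4
F clamp 0.18 0.01 0.0 tcp [-59.   -3.9 103.4] w 0.1
F clamp -0.61 0.51 1.2 tcp [-62.   -3.8  96.4] w 0.4
29 [77.20019114  0.28257341 90.02969609]
keeper x [58.08389683 72.02350351 99.83084741]
```

The ball has been drawn in 11 mm at the same height, so the latch is pulling the jaw. I press on to the home position.

```bash
python3 -m pendant '{"claw":[0,0,0,0],"travel":[[0,-0.1,-0.35],[0,-0.1,-0.35],[0,-0.1,-0.3],[0,0,0]],"turn":[[0,0,0],[0,0,0],[0,0,0],[0,0,0]]}'>/dev/null; python3 s.py 2>/dev/null|head -1
python3 -m pendant '{"claw":[0,0,0,0],"travel":[[0,-0.05,-0.35],[0,-0.05,-0.35],[0,0,-0.3],[0,0,0]],"turn":[[0,0,0],[0,0,0],[0,0,0],[0,0,0]]}'>/dev/null; python3 s.py 2>/dev/null|head -1
python3 -m pendant '{"claw":[0,0,0],"travel":[[0,0,-0.2],[0,0,-0.1],[0,0,0]],"turn":[[0,0,0],[0,0,0],[0,0,0]]}'>/dev/null; python3 s.py g7.png 2>/dev/null|head -1
```

```text
F clamp -0.58 0.29 -0.7 tcp [-64.9  -3.7  86.5] w -0.4
F clamp 0.52 -0.6 -0.48 tcp [-65.8  -3.6  76.5] w -0.1
F clamp -0.24 -1.05 -0.09 tcp [-65.8  -3.8  73.7] w 0.1
```

View pics/g7.png

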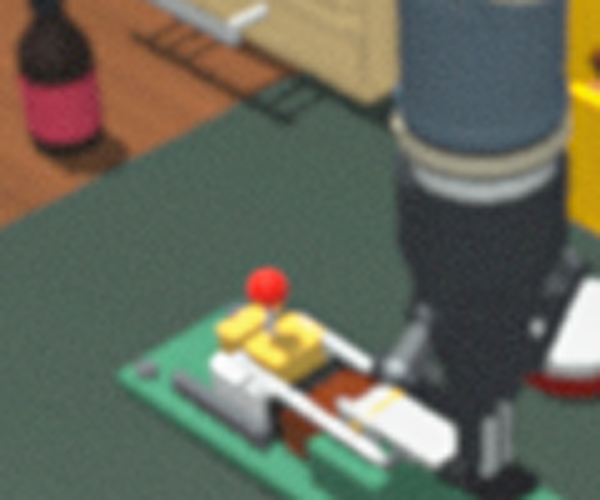

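The lever now looks flat and the stem still stands in the slot. I feel for the end stop with a few more millimetres.

```bash
for i in 1 ; do python3 -m pendant '{"claw":[0,0,0],"travel":[[0,0,-0.1],[0,0,-0.1],[0,0,0]],"turn":[[0,0,0],[0,0,0],[0,0,0]]}'>/dev/null; python3 s.py 2>/dev/null|head -1;
python3 -m pendant '{"claw":[0,0,0],"travel":[[0,0,-0.1],[0,0,-0.1],[0,0,0]],"turn":[[0,0,0],[0,0,0],[0,0,0]]}'>/dev/null; python3 s.py 2>/dev/null|head -1; done
```

```text
F clamp 0.05 2.98 10.05 tcp [-65.9  -4.   73. ] w -0.1
F clamp 1.48 7.61 24.56 tcp [-66.   -4.2  72.7] w 0.2
```

The stop came at TCP z 73 mm, the computed value for lever angle 0. I retreat and check.

```bash
python3 -m pendant '{"claw":[0,0,0,0,0,0,0,0],"travel":[[0,0,1],[0,0,4],[0,0,5],[0,-5,4],[0,-6,0],[0,-6,0],[0,-4,0],[0,0,0]],"turn":[[0,0,0],[0,0,0],[0,0,0],[0,0,0],[0,0,0],[0,0,0],[0,0,0],[0,0,0]]}'
python3 - <<'E'
from k import *
from h import *
b=cap('side')['pixels'][130:240,190:320,::-1];c=cap('top');a=c['pixels'][195:260,175:320,::-1]
cv2.imwrite('pics/end.png',np.vstack([cv2.resize(a,(650,290),interpolation=2),cv2.resize(b[:60*2],(650,305),interpolation=2)]))
for n in('side','top'):
    c=cap(n);hsv=cv2.cvtColor(c['pixels'],cv2.COLOR_RGB2HSV);Q=np.apply_along_axis(Cl,2,pts(c))
    near=(abs(Q[...,1])<40)&(Q[...,2]<155)
    red=((hsv[...,0]<5)|(hsv[...,0]>174))&(hsv[...,1]>190)&(hsv[...,2]>110)&near&(Q[...,2]>65);print(n,'ball',np.median(Q[red],0).round(1))
    g=near&(abs(Q[...,1])<14)&(hsv[...,2]<60)&(Q[...,0]<-45)&(Q[...,0]>-100)&(Q[...,2]>30);print('grip',np.percentile(Q[g],[3,50,97],axis=0).round(0).tolist())
    v,u=np.nonzero(near&(Q[...,0]>50)&(Q[...,0]<120)&(hsv[...,0]>15)&(hsv[...,0]<32)&(hsv[...,1]>100));w=np.array([Cl(p) for p in ray(c,np.c_[u,v],.057)]);print('keeper x',np.percentile(w[:,0],[5,95]))
E
```

```text
time: 19.75
tool_pos: [0.5419, -0.2596, 0.209]
ee_rot: [0.707, -0.007, 0.707, 0.005]
contact_force: [-0.3, -0.2, 0.5]
width: -0.0
side ball [76.   0.3 90. ]
grip [[-94.0, -10.0, 49.0], [-82.0, 11.0, 54.0], [-56.0, 13.0, 57.0]]
keeper x [45.29458459 99.92804354]
top ball [78.5 -0.6 91.8]
grip [[-92.0, -12.0, 47.0], [-79.0, 12.0, 56.0], [-55.0, 14.0, 59.0]]
keeper x [ 58.22007315 102.51432084]
```

View pics/end.png

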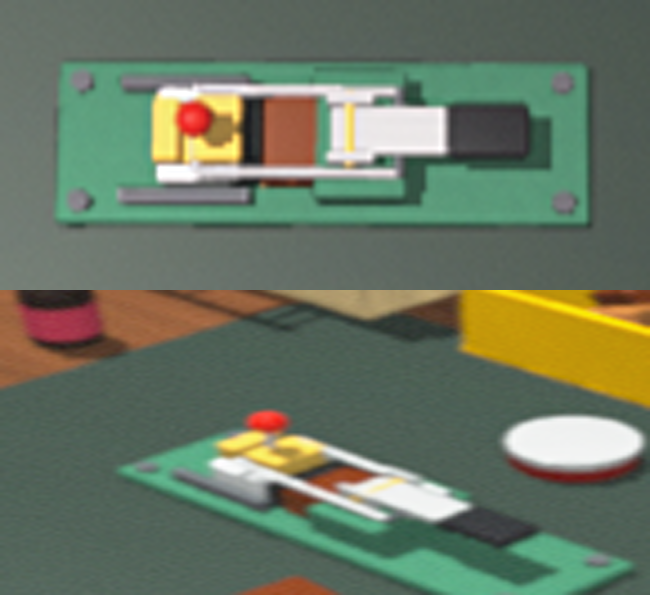

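The lever lies flat (grip top at z ≈ 56) and the bar is in the slot. The keeper has been drawn in from about 110 to 102, and the robot is clear, so I hand the job in.

```bash
python3 -c "
from station import arm
print(arm.finish_job())"
```

```text
the job is handed in; nothing more can be done
None
```

The heel clamp is closed, with the crossbar in the keeper's slot and the lever fully home, and I handed the job in at about 20 s. `finish_job` gives no verdict, so the evidence is my own checks.

**What I did:**
- I measured the clamp in the two camera views and put the keeper at d ≈ 6 mm.
- I pinched the red ball and swung the loop down in an arc. The bar went into the slot with little force. It met the floor at about 15 N on the wrist, and I eased off.
- I drew the bar back under the lip and tested the catch. A 1.5 mm lift was resisted at about 3 N.
- I let go and pressed the lever home with closed fingers. The last wrist reading at the end stop was about 25 N, just under the 30 N grip limit.

**Last checks:**
- **Lever:** it is flat. The grip's upper face is at z ≈ 56 mm, and the stop came where I had computed lever angle 0.
- **Bar:** the ball is about 12–14 mm further in than when I let go, at the same height. In the last picture its stem still stands in the slot.
- **Jaw:** the keeper's far edge moved in by roughly 7–9 mm. I expected about 10 mm; the camera resolves about 2 mm per pixel.
- **Bystanders and arm:** no bystander in view looked moved, though I did not measure them. The robot was clear of everything at the end.

**What didn't agree:**
- The ball measured 17 mm between the pads instead of 20 mm.
- The clamp's mid-line was about 3 mm off sideways from my frame.
- The grip force stayed near 0–2.5 N at the checks on the way down, where up to 6 N was expected.

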